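# Uncover the sample slide and present it label up over the viewing pad

## Task

Lift the dust cover off the slide stand and set it upright on the bare worktop, clear of the stand. Of the two slides standing there, take the one with the small corner notch (the notch marks its frosted label end), gripping it in its clear half, and hold it level over the middle of the viewing pad, about a hand's breadth above it, label face up and frosted end towards the pad's raised bar. Finish while still holding it there, touching nothing else with it; leave the plain slide, the jar and the tape where they are.

Things in the scene. Friction and masses are not known exactly. Their poses are not given: they have to be found in the camera images.
- stand: Fixed slide stand: foot plate 70 (x) x 180 (y) x 8 mm, two dark clips at y = -55 and +55 mm, each 40 (x) x 18 (y) mm, top 32 mm above the worktop, with a 6.6 mm slot along y, open above and at the sides, floor 14 mm up; a slide's lower corners stick out in view. Origin: centre of underside. +x (the side that the label faces) points to the robot or up to 110 degrees to either side of that.
- slide: Notched slide: dull glass, 5 (x) x 36 (y) x 90 (z) mm, 40 g, origin at its centre. Starts upright in either clip, origin 59 mm up, frosted end down. +x: out of the label face; -z: to the frosted end (panel z -45 to -15 mm). Notch 9 x 9 mm at corner +y,-z: lower right as you face the label with frosted end down. Grip across y; tilt 45 deg in from the label side, then 45 the other way for label up.
- frosted_end (a point): Centre of the notched slide's frosted end edge, 45 mm from its origin along its -z.
- blank: Plain slide: same glass and size, origin at its centre, no notch, no frosting; stands in the other clip, 110 mm from the notched one. Stays there.
- cover: Dust cover: dark grey box open below, 54 (x) x 164 (y) x 108 mm high, walls 4 mm, 200 g, over both slides, rim on the foot plate 8 mm above the worktop. Origin: centre of lower rim. On top a dark bar handle along y, 12 mm wide (x), 92 long, 12 high, centre 136 mm above the origin, 22 mm free under it, posts at y = +-40 mm. Slides reach 96 mm up into it: lift it 110 mm straight up first.
- pad: Fixed viewing pad: grey panel 150 (x) x 90 (y) x 10 mm high, white face, with a raised dark bar (8 x 70 mm, top 17 mm above the worktop) along the short edge at x = +67 mm. Origin: centre of underside, z up; +x points to the bar, away from the robot within about 25 degrees.
- jar: Bystander: closed white sample jar, 44 mm across, 60 mm high; origin at the centre of its underside.
- tape: Bystander: roll of tape lying flat, 96 mm across, 25 mm high; origin at the centre of its underside.
Mind the look-alikes: they are no part of the job. There is more than one size of the cover; the job needs the larger. Of the things that look like the stand, the larger one is meant.

How it is judged:
By the outcome, as a careful person would: the job done as asked, in the order asked, and still so for the second after the job is handed in, while the arm keeps its last pose, push and grip.
It also fails if it takes over 54 s, if anything falls off the work surface, if the arm or the gripper's body presses on something with over 40 N, if the wrist force passes 120 N, or if a joint passes its speed limit or range.

## Robot

A 6-joint arm with a two-finger parallel gripper is mounted at the origin on a cart in front of the work surface, level with it; the furniture and walls round the work are solid. World frame = base frame: x ahead of the robot, y to its left, z up, the work surface at z = 0. Lengths are in m, angles in rad, forces in N, time in s.
With the tool pointing down it reaches from about 0.275 to 0.85 m from the base axis. Payload 19 kg.
Tool frame: the origin (TCP) lies between the finger pads; the fingertips stand tips_ahead ahead of it and the grasp point (between the pads) lies 6 mm ahead of it (tips_ahead is the distance from the TCP to the fingertips, in m); z points along the fingers, y is the direction in which the jaws open and shut (so a half turn about z gives the same grasp; the last joint's range is limited). The gripper opens to 85 mm and grips with 20 to 120 N. Pads are 22 mm wide; open, the fingers measure 114 mm over their backs; the gripper's body (76 mm by 85 mm) begins 54 mm behind the grasp point. The pads swing forward as they close: fully open they stand 13 mm farther back than shut.
Start: joints at [1.107, 0.15, 1.437, -0, 1.554, -0.134], TCP at [0.186, 0.544, 0.256] pointing down, gripper open.
Joint ranges: [-2.8, 2.8], [-0.68, 2.1], [0.12, 2.68], [-1.39, 4.53], [0.16, 2.79], [-2.81, 2.81]. Speed limits (rad/s): [1.89, 1.89, 2.22, 3.01, 3.01, 3.01].

## Interface

Orientations are given as a unit quaternion [w, x, y, z].
In Python, from workcell import get_obs, capture, job_done, tips_ahead gives the robot as it stands.
- The arm moves only by the tool step_arm, never from a script. Its argument "series" is one flat list of numbers, 5 for each row, row after row: the finger opening in cm, from 0 to 8.54, then the shift along the world's x, y, z in cm, then the turn about the world's z in degrees. A call has 1 to 8 rows; each row shifts and turns the pose as measured when the row begins; what a row does not reach is not made up. A row lasts 1/8 s, in which the tool goes at most 62.5 mm and 10.7 degrees, less where a joint would pass 70% of its speed; a pose out of reach is approached as far as the arm can. A call with a gripper value outside its range is refused whole. The fingers move at their own pace and stop on an object; the grip force is fixed at half the most. Time passes only in rows, so rows that do not move let the fingers close. It gives the time, the measured TCP pose, the force and the opening at its end, in the units of the state.
- get_obs(): the state, without advancing time (a new reading comes with each control period).
- capture(name): name is "scene" or "top" or "wrist"; returns a dict with "frame" (384x512x3 uint8, red, green, blue), "range_z" (384x512 float32, m along the optical axis (not along the pixel's ray), 0 where there is no reading), "camera_matrix" (3x3 intrinsics, pixels), "R" (3x3) and "t" (3): a world point X has camera coordinates R X + t; the wrist camera has in their place "T_tool_cam" (4x4, takes a point from camera to tool coordinates, whose origin is the TCP and whose axes are the flange's). Camera axes: x right, y down, z forward; pixel columns grow to the right and rows downward; lengths in m; the calibration is good to about 2 mm. A picture is of the moment at which its call begins: read the wrist's pose just before it.
- job_done(): hands the job in, once; it reports no verdict.
The state is a dict: "time": time; "joint_positions": joint angles; "qd": joint speeds; "tau": joint torques, N m; "position": TCP position; "tcp_rot": TCP orientation; "force": force on the tool from outside, world axes, zero at the start; "torque": the same for the moment, N m; "gripper_width": opening from 0.0 (shut) to 1.0 (fully open).
Only numpy, scipy, OpenCV 4.12 (cv2) and the standard library are available. Lean on these libraries where they do the work, as an engineer would, in place of code of your own. Each camera call takes 0.05 s, during which the arm holds its last target.

## Working session

There is one attempt and no reset: what is moved stays moved. The work goes in short steps, Python scripts to look and compute and a tool call to move; the robot and the scene stay as the last step left them, time stands still between calls to the robot, and variables do not carry over. Pictures are saved under pics/ and viewed, and the job is handed in when it is done.

Besides the shell and the picture viewer there is one more tool, called after "Call:" as name(argument=value, ...) on one line, values as JSON. step_arm: Moves the arm, as the interface text tells. Its arguments: {"type":"object","properties":{"series":{"type":"array","items":{"type":"number"}}},"required":["series"]}

```bash
ls -la; mkdir -p pics
python3 - <<'E'
from workcell import *
import cv2,numpy as np
print(get_obs()); print(tips_ahead if not callable(tips_ahead) else tips_ahead())
for n in("scene","top","wrist"):
    c=capture(n); cv2.imwrite(f"pics/{n}0.png",c["frame"][:,:,::-1]); np.savez(f"pics/{n}0.npz",**c)
    print(n,{k:np.round(v,4).tolist() for k,v in c.items() if k not in("frame","range_z")})
E
```

```text
total 12
drwxr-xr-x  3 agent agent 4096 Dec  5 23:39 .
drwxr-xr-x 23 root  root  4096 Dec  5 23:39 ..
drwxr-xr-x  2 agent agent 4096 Dec  5 23:39 pics
{'time': 0.0, 'joint_positions': array([ 1.10703145e+00,  1.50971590e-01,  1.43800919e+00, -1.36268243e-05,
        1.55379590e+00, -1.34015043e-01]), 'qd': array([ 0.00067448,  0.00012156,  0.00155908, -0.00024949,  0.0008653 ,
       -0.00143564]), 'tau': array([ 2.47007942e-03, -7.13065052e+01, -5.70865202e+01, -1.35896162e-04,
        9.02439962e-03, -4.28628448e-05]), 'position': array([0.18612457, 0.54382072, 0.25569452]), 'tcp_rot': array([-1.67814525e-04,  1.64128800e-01,  9.86438739e-01, -5.67774553e-04]), 'force': array([ 0.43594643, -0.16883446, -0.71496074]), 'torque': array([0.08012242, 0.05568984, 0.01757303]), 'gripper_width': 0.9984348285532882}
0.025
scene {'camera_matrix': [[412.5897, 0.0, 256.1615], [0.0, 412.5897, 196.5872], [0.0, 0.0, 1.0]], 'R': [[0.6728, -0.7396, -0.02], [-0.3464, -0.2909, -0.8918], [0.6537, 0.607, -0.4519]], 't': [-0.4149, 0.2291, 1.0681]}
top {'camera_matrix': [[439.6482, 0.0, 257.3675], [0.0, 439.6482, 189.8917], [0.0, 0.0, 1.0]], 'R': [[0.0272, -0.9996, 0.0012], [-0.9811, -0.0269, -0.1919], [0.1918, 0.0041, -0.9814]], 't': [-0.0877, 0.5707, 1.1439]}
wrist {'camera_matrix': [[286.8022, 0.0, 260.8927], [0.0, 286.8022, 189.3556], [0.0, 0.0, 1.0]], 'T_tool_cam': [[-0.0018, -0.9526, -0.3043, 0.077], [1.0, -0.0016, -0.0007, -0.0003], [0.0002, -0.3043, 0.9526, -0.1177], [0.0, 0.0, 0.0, 1.0]]}
```

View pics/scene0.png

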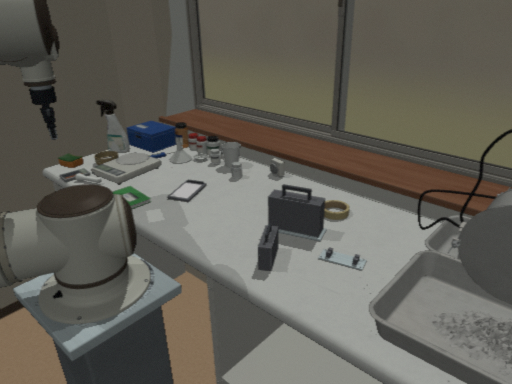

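View pics/top0.png

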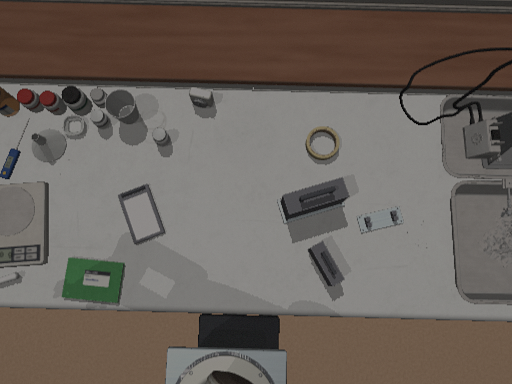

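View pics/wrist0.png

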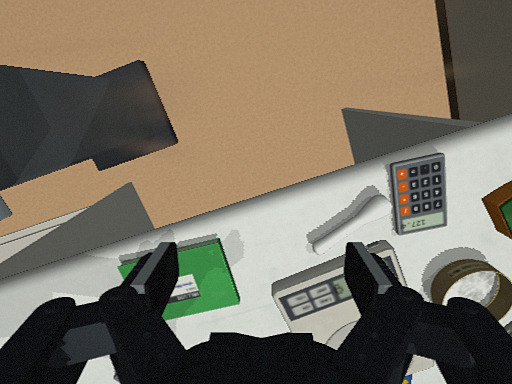

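```bash
cat > h.py <<'E'
import numpy as np,cv2
from scipy.spatial.transform import Rotation as Ro
def cw(c,u,v,z=None,plane=None):
    K=c["camera_matrix"];R=c["R"];t=c["t"]
    d=np.array([(u-K[0,2])/K[0,0],(v-K[1,2])/K[1,1],1.])
    o=-R.T@t; w=R.T@d
    if plane is not None: return o+w*(plane-o[2])/w[2]
    if z is None: z=c["range_z"][int(round(v)),int(round(u))]
    return o+w*z
def cloud(c):
    K=c["camera_matrix"];v,u=np.mgrid[:384,:512];z=c["range_z"]
    P=np.stack([(u-K[0,2])/K[0,0]*z,(v-K[1,2])/K[1,1]*z,z],-1)
    P=(P-c["t"])@c["R"]; P[z==0]=np.nan
    return P
def wristRt(c,o):
    w,x,y,z=o["tcp_rot"]; T=np.eye(4);T[:3,:3]=Ro.from_quat([x,y,z,w]).as_matrix();T[:3,3]=o["position"]
    M=np.linalg.inv(T@c["T_tool_cam"]); c=dict(c);c["R"]=M[:3,:3];c["t"]=M[:3,3];return c
def crop(c,x0,x1,y0,y1,s,name):
    im=c["frame"][y0:y1,x0:x1,::-1]; im=cv2.resize(im,None,fx=s,fy=s,interpolation=cv2.INTER_CUBIC)
    cv2.imwrite(name,im)
E
python3 - <<'E'
from h import *
t=dict(np.load("pics/top0.npz"));s=dict(np.load("pics/scene0.npz"))
crop(t,260,420,120,300,4 and 3.3,"pics/t1.png")
crop(t,100,220,80,260,3.3,"pics/t2.png")
crop(s,220,400,170,290,4,"pics/s1.png")
for n,c in(("top",t),("scene",s)):
    P=cloud(c)
    # cover-handle points
    m=(P[...,2]>0.12)&(P[...,2]<0.2)&(P[...,0]>0.3)&(P[...,0]<0.75)&(abs(P[...,1])<0.45)
    q=P[m]; print(n,len(q),q.min(0) if len(q) else 0,q.max(0) if len(q) else 0)
    m=(P[...,2]>0.135)&m; q=P[m]; 
    if len(q): print(np.median(q[:,2]),cv2.minAreaRect(q[:,:2].astype(np.float32)*1000))
E
```

```text
top 265 [ 0.507859   -0.30315566  0.12002738] [ 0.59732771 -0.14366372  0.15593755]
0.15023668066524196 ((551.3832397460938, -222.07992553710938), (12.165925979614258, 90.99590301513672), 17.79718589782715)
scene 179 [ 0.53238459 -0.26919948  0.12058324] [ 0.56997097 -0.18171653  0.15165625]
0.14506066187009353 ((551.8619995117188, -225.4223175048828), (19.319255828857422, 90.489013671875), 20.26270866394043)
```

```bash
ls pics
```

```text
s1.png
scene0.npz
scene0.png
t1.png
t2.png
top0.npz
top0.png
wrist0.npz
wrist0.png
```

View pics/t1.png

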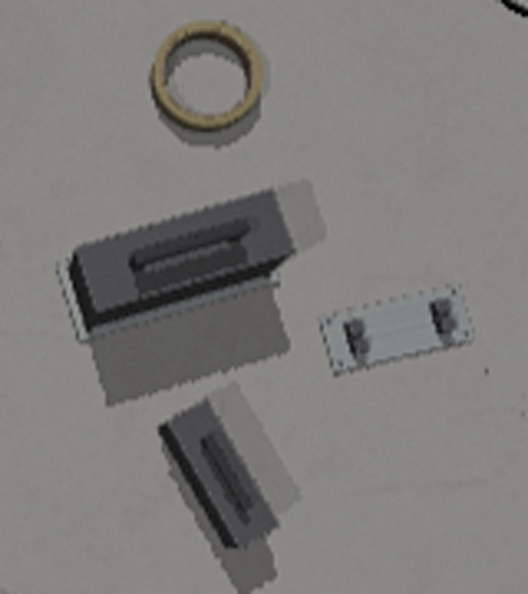

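View pics/t2.png

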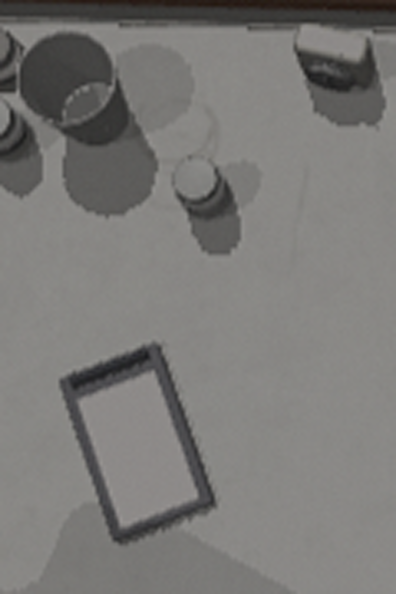

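View pics/s1.png

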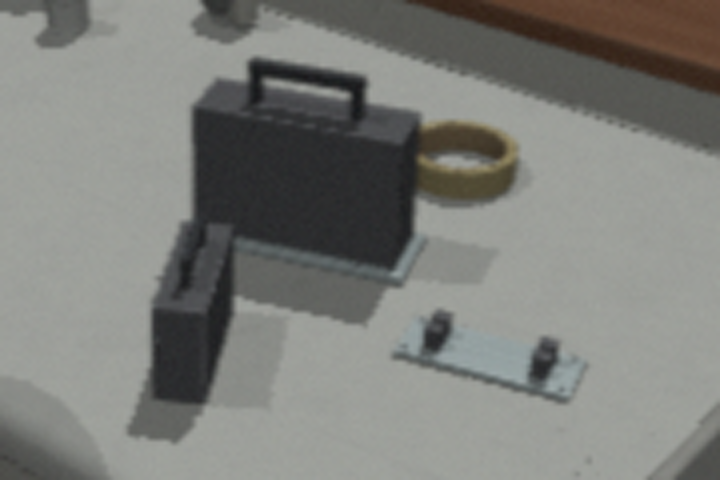

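Run:
```python
from h import *
t=dict(np.load("pics/top0.npz"));s=dict(np.load("pics/scene0.npz"))
def p(n,u,v,h): print(n,np.round(cw(t,u,v,plane=h),3), np.round(cw(t,u,v),3))
for n,u,v,h in[("tape",323,143,.025),("jar?",160,134,.06),("padTL",119.5,195,.01),("padTR",147.5,185,.01),("padBR",164,232,.01),("padBL",137,243,.01),("padmid",142,213,.01),("sc",325,262,.1),("stdL",279,201,.008),("stdBL",285,223,.008),("edge",240,310,0),("free",230,200,0),("free",230,120,0),("smallstand",361,220,.008)]: p(n,u,v,h)
# pad bar from scene
P=cloud(t)
m=(P[...,2]>0.004)&(P[...,0]>.4)&(P[...,0]<.66)&(P[...,1]>.12)&(P[...,1]<.28)
q=P[m];print(cv2.minAreaRect(q[:,:2].astype(np.float32)*1000))
m&=P[...,2]>.0135;q=P[m];print(len(q),cv2.minAreaRect(q[:,:2].astype(np.float32)*1000))
# stand foot plate
m=(abs(P[...,2]-.116)<.006)&(P[...,0]>.45)&(P[...,0]<.65)&(P[...,1]>-.35)&(P[...,1]<-.1)
q=P[m];print("covertop",cv2.minAreaRect(q[:,:2].astype(np.float32)*1000))
```

```text
tape [ 0.72  -0.256  0.025] [ 0.728 -0.259  0.001]
jar? [0.723 0.203 0.06 ] [0.724 0.204 0.058]
padTL [0.556 0.317 0.01 ] [0.556 0.317 0.011]
padTR [0.587 0.24  0.01 ] [0.588 0.241 0.007]
padBR [0.455 0.184 0.01 ] [0.456 0.185 0.006]
padBL [0.423 0.257 0.01 ] [ 0.424  0.26  -0.001]
padmid [0.507 0.25  0.01 ] [0.507 0.249 0.011]
sc [ 0.382 -0.249  0.1  ] [ 0.383 -0.253  0.078]
stdL [ 0.552 -0.134  0.008] [ 0.552 -0.134  0.007]
stdBL [ 0.49  -0.152  0.008] [ 0.491 -0.152  0.001]
edge [ 0.251 -0.034  0.   ] [ 0.251 -0.034  0.003]
free [0.552 0.005 0.   ] [0.552 0.005 0.001]
free [0.791 0.015 0.   ] [ 0.792  0.015 -0.003]
smallstand [ 0.504 -0.364  0.008] [ 0.505 -0.365  0.004]
((530.505615234375, 200.17108154296875), (259.03875732421875, 159.99880981445312), 0.2072165608406067)
214 ((507.01312255859375, 246.8107147216797), (152.3068084716797, 78.80152130126953), 15.36644172668457)
covertop ((551.71435546875, -223.13754272460938), (54.6703987121582, 164.93972778320312), 18.314205169677734)
```

Call:
step_arm(series=[8.5,2.3,-4.8,0,-3.3,8.5,2.3,-4.8,0,-3.3,8.5,2.3,-4.8,0,-3.3,8.5,2.3,-4.8,0,-3.3,8.5,2.3,-4.8,0,-3.3,8.5,2.3,-4.8,0,-3.3,8.5,2.3,-4.8,0,-3.3,8.5,2.3,-4.8,0,-3.3])

```text
time: 1.15
position: [0.3714, 0.1498, 0.2539]
tcp_rot: [-0.0, 0.389, 0.921, -0.001]
force: [1.4, 1.0, 0.3]
gripper_width: 0.997
```

Call:
step_arm(series=[8.5,2.3,-4.7,0,-3.3,8.5,2.3,-4.7,0,-3.3,8.5,2.3,-4.7,0,-3.3,8.5,2.3,-4.7,0,-3.3,8.5,2.3,-4.7,0,-3.3,8.5,2.3,-4.7,0,-3.3,8.5,2.3,-4.7,0,-3.3,8.5,1.9,-4.2,0,-3])

```text
time: 2.15
position: [0.5547, -0.2358, 0.2532]
tcp_rot: [-0.0, 0.594, 0.804, -0.0]
force: [0.2, 0.7, 0.2]
gripper_width: 0.997
```

```bash
cat > look.py <<'E'
import sys
from h import *
from workcell import *
o=get_obs(); n=sys.argv[1]; cam=sys.argv[2] if len(sys.argv)>2 else "wrist"
c=capture(cam)
if cam=="wrist": c=wristRt(c,o)
np.savez(f"pics/{n}.npz",**c); cv2.imwrite(f"pics/{n}.png",c["frame"][:,:,::-1])
w,x,y,z=o["tcp_rot"]; M=Ro.from_quat([x,y,z,w]).as_matrix()
print("t",o["time"],"pos",np.round(o["position"],4),"jaw deg",round(np.degrees(np.arctan2(M[1,1],M[0,1])),2),"zax",np.round(M[:,2],3),"q",np.round(o["joint_positions"],2),"F",np.round(o["force"],1),"w",round(o["gripper_width"],3))
E
python3 look.py w1
```

```text
t 2.15 pos [ 0.5547 -0.2358  0.2532] jaw deg 17.1 zax [-0.001 -0.    -1.   ] q [-0.53  0.21  1.37 -0.    1.56 -0.83] F [0.2 0.7 0.2] w 0.997
```

View pics/w1.png

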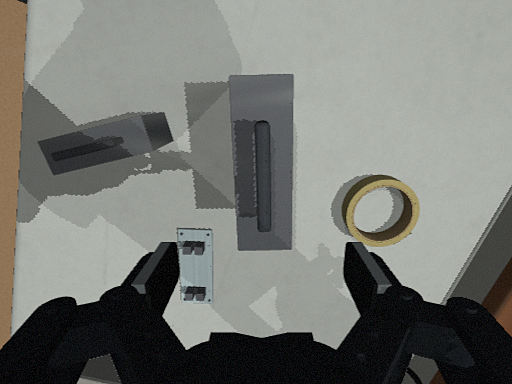

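Run:
```python
from h import *
c=dict(np.load("pics/w1.npz"));P=cloud(c)
for lo,hi,n in((.138,.16,"handle"),(.11,.122,"top")):
    m=(P[...,2]>lo)&(P[...,2]<hi)&(P[...,0]>.42)&(P[...,0]<.68)&(P[...,1]>-.36)&(P[...,1]<-.1)
    v,u=np.nonzero(m);q=P[m];print(n,len(q),u.min(),u.max(),v.min(),v.max(),np.median(q[:,2]),cv2.minAreaRect(q[:,:2].astype(np.float32)*1000))
for u,v in((262.5,121),(265,231)):print(cw(c,u,v,plane=.15))
```

```text
handle 1615 254 270 122 231 0.14986750199638432 ((552.1253051757812, -221.73150634765625), (12.000547409057617, 90.83627319335938), 18.256994247436523)
top 8770 228 292 74 250 0.11614798924868477 ((552.3920288085938, -222.59786987304688), (54.303009033203125, 164.6015625), 18.332746505737305)
[ 0.53844492 -0.17750021  0.15      ]
[ 0.56723453 -0.26388189  0.15      ]
```

Call:
step_arm(series=[8.5,-0.25,1.4,0,1.2,6,0,0,-3,0,5,0,0,-3,0,5,0,0,-3,0,5,0,0,-1.3,0])

```text
time: 2.82
position: [0.5526, -0.2228, 0.1468]
tcp_rot: [-0.0, 0.586, 0.81, -0.001]
force: [-0.2, -0.0, 0.4]
gripper_width: 0.587
```

```bash
python3 look.py w2
```

```text
t 2.825 pos [ 0.5526 -0.2228  0.1468] jaw deg 18.26 zax [-0.001 -0.001 -1.   ] q [-0.51  0.25  1.54 -0.    1.35 -0.83] F [-0.2 -0.   0.4] w 0.587
```

View pics/w2.png

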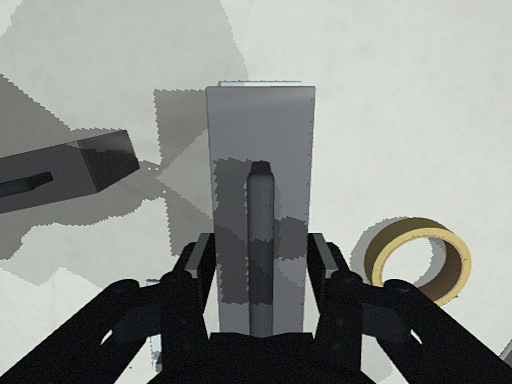

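Call:
step_arm(series=[0,-0.05,0.05,0.3,0,0,0,0,0,0,0,0,0,0,0,0,0,0,0,0,0,0,0,0,0,0,0,0,0,0])

```text
time: 3.62
position: [0.5527, -0.2221, 0.1523]
tcp_rot: [0.001, 0.586, 0.811, -0.001]
force: [0.1, -0.5, -2.5]
gripper_width: 0.126
```

Call:
step_arm(series=[0,0,0,1,0,0,0,0,2,0,0,0,0,2.5,0,0,0,0,2.5,0,0,0,0,2.5,0,0,0,0,2.5,0])

```text
time: 4.38
position: [0.5518, -0.2217, 0.2879]
tcp_rot: [0.0, 0.586, 0.811, -0.001]
force: [0.0, -0.6, -2.0]
gripper_width: 0.121
```

```bash
python3 look.py s2 scene
```

```text
t 4.375 pos [ 0.5518 -0.2217  0.2879] jaw deg 18.3 zax [-0.    -0.002 -1.   ] q [-0.51  0.18  1.34 -0.    1.62 -0.83] F [ 0.  -0.6 -2. ] w 0.121
```

View pics/s2.png

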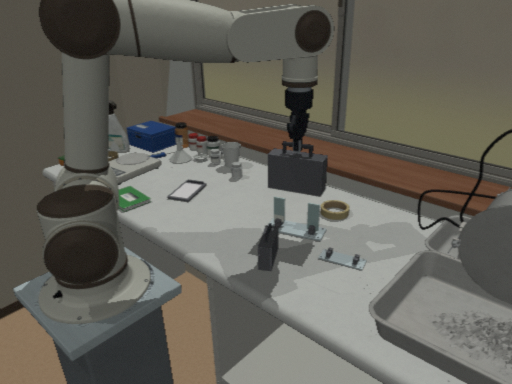

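Call:
step_arm(series=[0,1,2,0,0,0,2.2,4,0,0,0,2.2,4,0,0,0,2.2,4,0,0,0,2.2,4,0,0,0,1,2.2,0,0,0,0,0,-2,0,0,0,0,-3,0])

```text
time: 5.42
position: [0.6636, -0.0131, 0.2445]
tcp_rot: [0.006, 0.586, 0.81, 0.001]
force: [1.1, -0.4, -3.1]
gripper_width: 0.128
```

Call:
step_arm(series=[0,0,0,-3,0,0,0,0,-3,0,0,0,0,-1.5,0,0,0,0,0,0])

```text
time: 5.92
position: [0.6628, -0.0126, 0.1658]
tcp_rot: [0.005, 0.586, 0.81, 0.0]
force: [0.7, -0.0, -2.0]
gripper_width: 0.13
```

```bash
python3 look.py w3;python3 look.py s3 scene
python3 - <<'E'
from h import *
s=dict(np.load("pics/s3.npz")); crop(s,200,380,130,270,4,"pics/s3c.png")
E
```

```text
t 5.925 pos [ 0.6628 -0.0126  0.1658] jaw deg 18.28 zax [ 0.008 -0.005 -1.   ] q [-0.13  0.37  1.35 -0.    1.42 -0.45] F [ 0.7 -0.  -2. ] w 0.13
t 5.975 pos [ 0.6631 -0.0127  0.1666] jaw deg 18.28 zax [ 0.009 -0.006 -1.   ] q [-0.13  0.37  1.35 -0.    1.42 -0.45] F [-0.5  0.  -2.3] w 0.126
```

View pics/s3c.png

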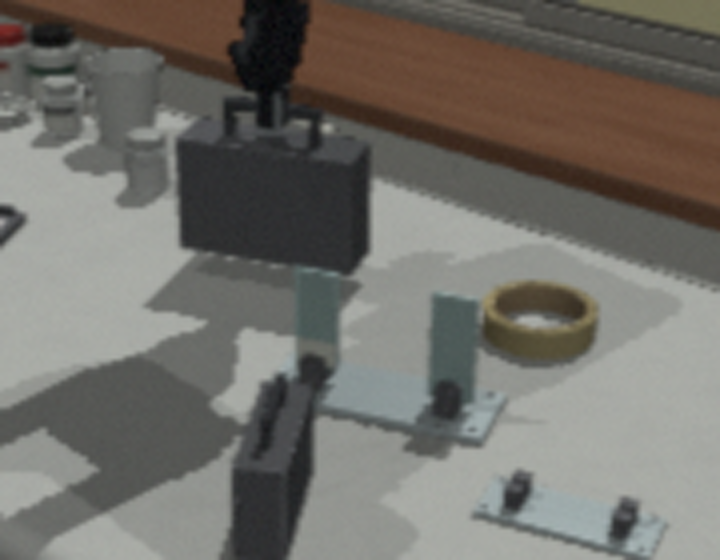

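Call:
step_arm(series=[0,0,0,-1.2,0,0,0,0,-0.6,0,0,0,0,-0.3,0,0,0,0,-0.2,0])

```text
time: 6.52
position: [0.6642, -0.0129, 0.1451]
tcp_rot: [0.007, 0.586, 0.81, 0.001]
force: [-0.3, 0.3, -3.1]
gripper_width: 0.122
```

Call:
step_arm(series=[0,0,0,-0.15,0,0,0,0,-0.15,0])

```text
time: 6.78
position: [0.6651, -0.0134, 0.1434]
tcp_rot: [0.009, 0.586, 0.81, 0.002]
force: [3.2, -4.5, 9.4]
gripper_width: 0.127
```

Call:
step_arm(series=[4,0,0,0,0,4,0,0,0,0,4,0,0,1,0,4,0,0,2,0,6,0,0,4,0,8.5,0,0,5,0,8.5,0,0,1,0])

```text
time: 7.65
position: [0.6642, -0.013, 0.2797]
tcp_rot: [0.009, 0.586, 0.81, 0.002]
force: [0.4, 0.9, -0.2]
gripper_width: 0.994
```

```bash
python3 look.py w4;python3 look.py t4 top
python3 - <<'E'
from h import *
s=dict(np.load("pics/t4.npz")); crop(s,180,400,90,290,3,"pics/t4c.png")
P=cloud(s)
m=(abs(P[...,2]-.108)<.01)&(P[...,0]>.55)&(P[...,0]<.75)&(P[...,1]>-.12)&(P[...,1]<.12)
q=P[m];print(np.median(q[:,2]),cv2.minAreaRect(q[:,:2].astype(np.float32)*1000))
E
```

```text
t 7.65 pos [ 0.6642 -0.013   0.2797] jaw deg 18.28 zax [ 0.017 -0.007 -1.   ] q [-0.13  0.32  1.18 -0.    1.62 -0.45] F [ 0.4  0.9 -0.2] w 0.994
t 7.7 pos [ 0.6641 -0.013   0.2792] jaw deg 18.28 zax [ 0.016 -0.007 -1.   ] q [-0.13  0.32  1.18 -0.    1.62 -0.45] F [-0.3 -0.2  1.4] w 0.992
0.10870028130261418 ((665.2959594726562, -14.832901000976562), (55.37833023071289, 163.8146514892578), 17.955135345458984)
```

View pics/w4.png

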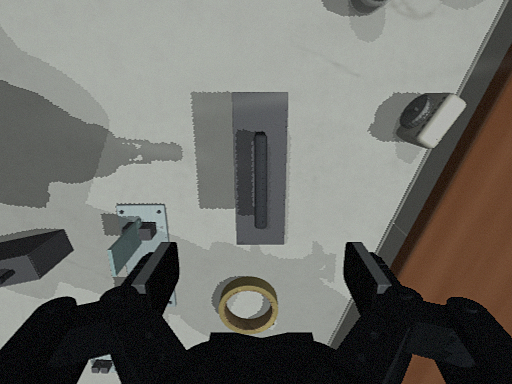

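View pics/t4c.png

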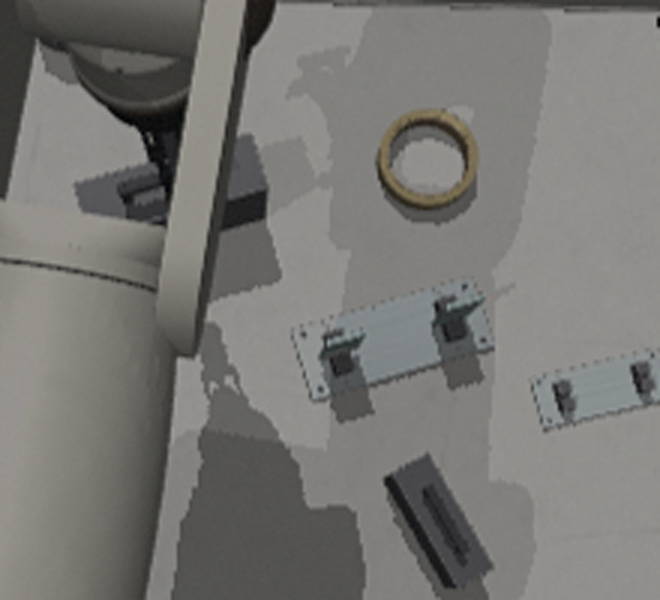

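Call:
step_arm(series=[8.5,-1.6,-1.9,0,10,8.5,-1.6,-1.9,0,10,8.5,-1.6,-1.9,0,10,8.5,-1.6,-1.9,0,10,8.5,-1.6,-1.9,0,10,8.5,-1.6,-1.9,0,10,8.5,-1.6,-1.9,0,10,8.5,-1.6,-1.9,0,10])

```text
time: 8.75
position: [0.5293, -0.1668, 0.2638]
tcp_rot: [-0.003, -0.095, 0.995, 0.004]
force: [-0.4, -0.8, 0.1]
gripper_width: 0.995
```

Call:
step_arm(series=[8.5,0,0,0,9,8.5,0,0,0,0])

```text
time: 9.0
position: [0.5276, -0.1678, 0.2611]
tcp_rot: [-0.005, -0.174, 0.985, 0.005]
force: [0.1, 1.0, -0.1]
gripper_width: 0.999
```

```bash
python3 look.py w5
```

```text
t 9.0 pos [ 0.5276 -0.1678  0.2611] jaw deg 110.09 zax [-0.012  0.008 -1.   ] q [-0.45  0.11  1.47  0.    1.57 -2.37] F [ 0.1  1.  -0.1] w 0.999
```

View pics/w5.png

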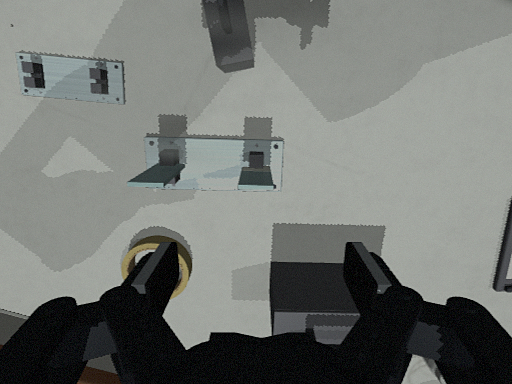

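Run:
```python
from h import *
s=dict(np.load("pics/w5.npz")); crop(s,120,300,100,210,4.4,"pics/w5c.png")
P=cloud(s)
m=(P[...,2]>.085)&(P[...,2]<.11)&(P[...,0]>.45)&(P[...,0]<.6)&(P[...,1]>-.21)&(P[...,1]<-.12)
v,u=np.nonzero(m);q=P[m];print(u.min(),u.max(),v.min(),v.max(),cv2.minAreaRect(q[:,:2].astype(np.float32)*1000),q[:,2].max())
m=(P[...,2]>.085)&(P[...,2]<.11)&(P[...,0]>.45)&(P[...,0]<.6)&(P[...,1]>-.31)&(P[...,1]<-.22)
q=P[m];print(cv2.minAreaRect(q[:,:2].astype(np.float32)*1000),q[:,2].max())
c=-s["R"].T@s["t"];print("cam",c)
```

```text
237 272 180 189 ((535.3038330078125, -170.40867614746094), (5.536103248596191, 35.966548919677734), 18.856075286865234) 0.10581170821914805
((569.7791748046875, -274.4491271972656), (5.709049701690674, 35.91592025756836), 17.575637817382812) 0.10542922046264046
cam [ 0.45658466 -0.19615891  0.37944738]
```

View pics/w5c.png

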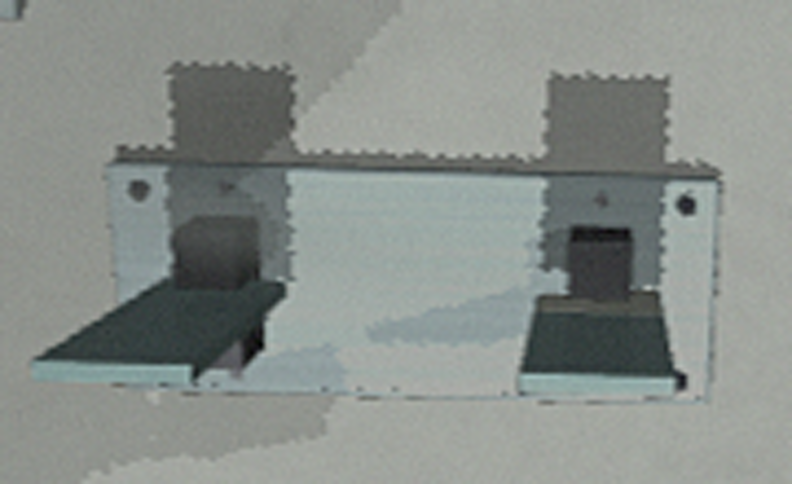

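Call:
step_arm(series=[8.5,0.75,-0.25,0,-1.8,8.5,0,0,-4,0,7.5,0,0,-4,0,6.5,0,0,-4,0,6,0,0,-2,0,6,0,0,0,0])

```text
time: 9.8
position: [0.5376, -0.1692, 0.1153]
tcp_rot: [-0.005, -0.147, 0.989, 0.006]
force: [-0.0, -0.1, -0.0]
gripper_width: 0.701
```

```bash
python3 look.py w6
```

```text
t 9.8 pos [ 0.5376 -0.1692  0.1153] jaw deg 106.86 zax [-0.012  0.009 -1.   ] q [-0.44  0.22  1.64  0.    1.29 -2.31] F [-0.  -0.1 -0. ] w 0.701
```

View pics/w6.png

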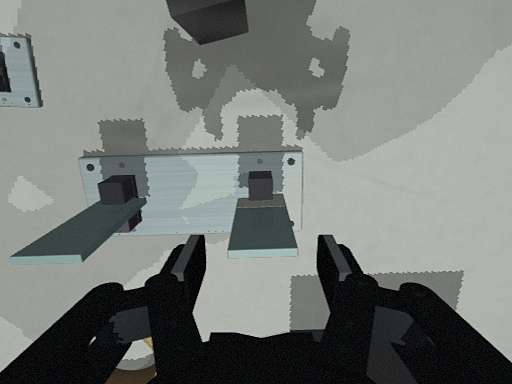

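Call:
step_arm(series=[6,-0.25,-0.1,0,1.4,6,0,0,-1.5,0,6,0,0,-1.1,0,6,0,0,0,0])

```text
time: 10.35
position: [0.5364, -0.1709, 0.0908]
tcp_rot: [-0.003, -0.159, 0.987, 0.004]
force: [-0.5, -0.3, -0.1]
gripper_width: 0.698
```

```bash
python3 look.py w7
python3 - <<'E'
from h import *
s=dict(np.load("pics/w7.npz"))
P=cloud(s)
m=(P[...,2]>.09)&(P[...,2]<.115)&(P[...,0]>.45)&(P[...,0]<.6)&(P[...,1]>-.21)&(P[...,1]<-.12)
v,u=np.nonzero(m);q=P[m];print(u.min(),u.max(),v.min(),v.max(),cv2.minAreaRect(q[:,:2].astype(np.float32)*1000),q[:,2].max())
E
```

```text
t 10.35 pos [ 0.5364 -0.1709  0.0908] jaw deg 108.27 zax [-0.008  0.007 -1.   ] q [-0.45  0.24  1.67  0.    1.23 -2.34] F [-0.5 -0.3 -0.1] w 0.698
168 393 248 311 ((534.4491577148438, -164.87896728515625), (24.823917388916016, 88.10326385498047), 18.814422607421875) 0.11497399519543511
```

View pics/w7.png

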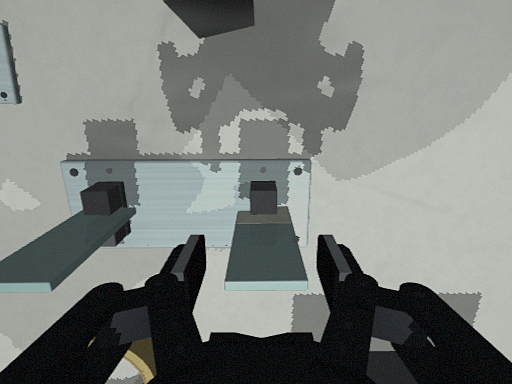

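Call:
step_arm(series=[0,-0.1,0,-0.2,0,0,0,0,0,0,0,0,0,0,0,0,0,0,0,0,0,0,0,0,0])

```text
time: 11.02
position: [0.5359, -0.1711, 0.09]
tcp_rot: [-0.003, -0.159, 0.987, 0.004]
force: [-0.8, 0.3, 0.5]
gripper_width: 0.408
```

Call:
step_arm(series=[0,0,0,0.5,0,0,0,0,1,0,0,0,0,1.5,0,0,0,0,2,0,0,0,0,2.5,0,0,0,0,2.5,0,0,0,0,0,0])

```text
time: 11.9
position: [0.5361, -0.1712, 0.1989]
tcp_rot: [-0.001, -0.159, 0.987, 0.003]
force: [0.4, -0.3, -0.6]
gripper_width: 0.409
```

```bash
python3 look.py w8; python3 look.py s8 scene
python3 - <<'E'
from h import *
s=dict(np.load("pics/s8.npz")); crop(s,240,360,110,250,4.2,"pics/s8c.png")
E
```

```text
t 11.9 pos [ 0.5361 -0.1712  0.1989] jaw deg 108.27 zax [-0.003  0.005 -1.   ] q [-0.45  0.15  1.55  0.    1.44 -2.34] F [ 0.4 -0.3 -0.6] w 0.409
t 11.95 pos [ 0.5357 -0.171   0.1976] jaw deg 108.27 zax [-0.005  0.005 -1.   ] q [-0.45  0.15  1.55  0.    1.44 -2.34] F [ 0.2 -0.6 -0.2] w 0.409
```

View pics/s8c.png

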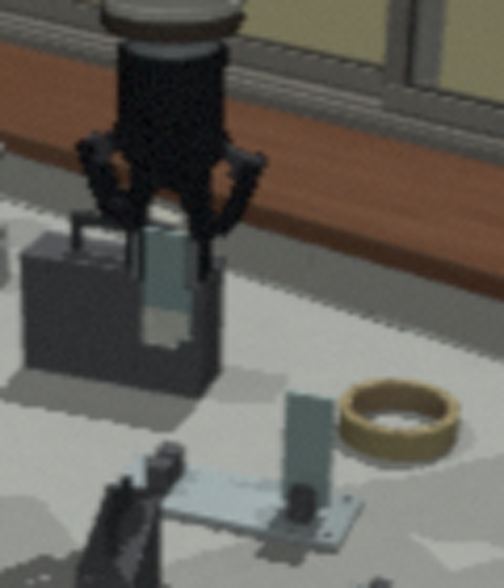

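View pics/w8.png

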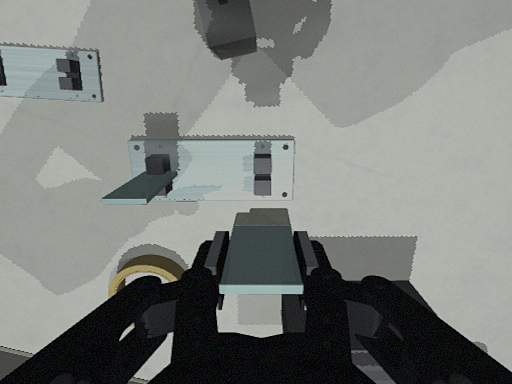

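Call:
step_arm(series=[0,-1.5,2,0,0,0,-2.8,4,0,0,0,-2.8,4,0,0,0,-2.8,4,0,0,0,-1.5,2.5,0,0,0,0,0,-2,0,0,0,0,-3,0,0,0,0,-3,0])

```text
time: 13.0
position: [0.4147, -0.0004, 0.1089]
tcp_rot: [-0.005, -0.159, 0.987, 0.005]
force: [-0.0, 0.2, -1.2]
gripper_width: 0.412
```

Call:
step_arm(series=[0,0,0,-1,0,0,0,0,0,0])

```text
time: 13.25
position: [0.4132, -0.0002, 0.0966]
tcp_rot: [-0.008, -0.159, 0.987, 0.006]
force: [0.1, 1.3, -0.2]
gripper_width: 0.407
```

Call:
step_arm(series=[0,0,0,-0.8,0,0,0,0,-0.6,0,0,0,0,-0.3,0,0,0,0,-0.2,0])

```text
time: 13.75
position: [0.4143, -0.0004, 0.0783]
tcp_rot: [-0.006, -0.159, 0.987, 0.006]
force: [-0.3, 0.6, -0.3]
gripper_width: 0.405
```

```bash
python3 look.py w9
```

```text
t 13.75 pos [ 4.143e-01 -4.000e-04  7.830e-02] jaw deg 108.25 zax [-0.014  0.009 -1.   ] q [-0.19 -0.04  2.02  0.01  1.18 -2.08] F [-0.3  0.6 -0.3] w 0.405
```

Call:
step_arm(series=[0,0,0,-0.15,0,0,0,0,-0.12,0])

```text
time: 14.05
position: [0.4144, -0.0005, 0.0755]
tcp_rot: [-0.006, -0.159, 0.987, 0.006]
force: [-0.0, 0.6, 0.0]
gripper_width: 0.408
```

Call:
step_arm(series=[0,0,0,-0.12,0,0,0,0,0,0])

```text
time: 14.3
position: [0.4149, -0.0004, 0.0754]
tcp_rot: [-0.005, -0.159, 0.987, 0.005]
force: [-1.0, 0.4, 2.0]
gripper_width: 0.411
```

Call:
step_arm(series=[0,0,0,-0.15,0])

```text
time: 14.42
position: [0.4156, -0.0004, 0.075]
tcp_rot: [-0.005, -0.159, 0.987, 0.005]
force: [-6.2, 4.2, 32.0]
gripper_width: 0.409
```

Call:
step_arm(series=[0,0,0,0,0,4.2,0,0,0,0,4.8,0,0,0,0])

```text
time: 14.8
position: [0.4158, -0.0004, 0.0754]
tcp_rot: [-0.004, -0.159, 0.987, 0.005]
force: [-0.3, 0.3, 0.9]
gripper_width: 0.562
```

```bash
python3 look.py w10; python3 look.py s10 scene
python3 - <<'E'
from h import *
s=dict(np.load("pics/s10.npz")); crop(s,180,320,130,260,4.2,"pics/s10c.png")
E
```

```text
t 14.8 pos [ 4.158e-01 -4.000e-04  7.540e-02] jaw deg 108.26 zax [-0.01   0.009 -1.   ] q [-0.19 -0.04  2.02  0.01  1.17 -2.08] F [-0.3  0.3  0.9] w 0.562
t 14.85 pos [ 4.157e-01 -4.000e-04  7.540e-02] jaw deg 108.26 zax [-0.01   0.009 -1.   ] q [-0.19 -0.04  2.02  0.01  1.17 -2.08] F [ 0.4 -1.   0.3] w 0.563
```

View pics/s10c.png

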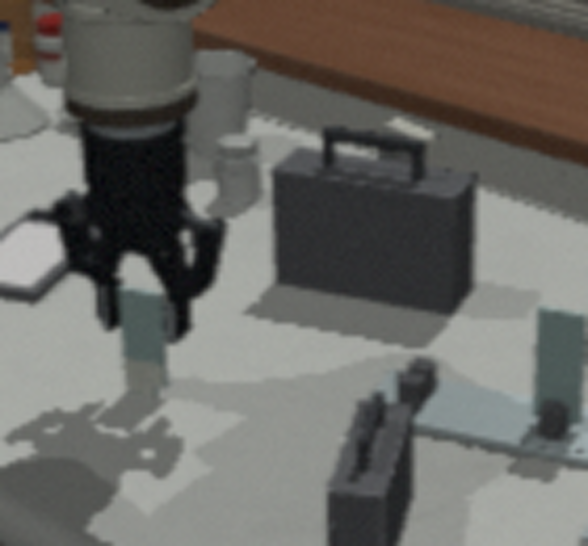

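View pics/w10.png

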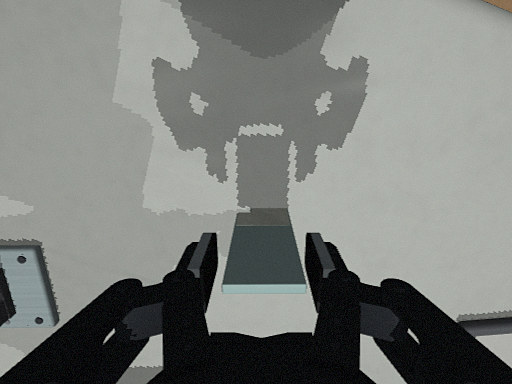

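Call:
step_arm(series=[6,0,0,0.5,0,6,0,0,2,0,6,0,0,3,0,6,0,0,3,0,6,0,0,0,-10,6,0,0,0,-10,6,0,0,0,-10,6,0,0,0,-10])

```text
time: 15.9
position: [0.4155, -0.0003, 0.1655]
tcp_rot: [-0.002, 0.198, 0.98, 0.007]
force: [-0.0, 0.2, -0.2]
gripper_width: 0.699
```

Call:
step_arm(series=[6,0,0,0,-10,6,0,0,0,-10,6,0,0,0,-10,6,0,0,0,-10,6,0,0,0,-10,4,0,0,0,0])

```text
time: 16.65
position: [0.4155, -0.0004, 0.1673]
tcp_rot: [0.002, 0.606, 0.796, 0.007]
force: [0.7, 0.7, 0.3]
gripper_width: 0.505
```

```bash
python3 look.py w11;python3 look.py t11 top
python3 - <<'E'
from h import *
s=dict(np.load("pics/w11.npz"))
P=cloud(s)
m=(P[...,2]>.075)&(P[...,2]<.1)&(P[...,0]>.36)&(P[...,0]<.47)&(P[...,1]>-.05)&(P[...,1]<.05)
v,u=np.nonzero(m);q=P[m];print(u.min(),u.max(),v.min(),v.max(),cv2.minAreaRect(q[:,:2].astype(np.float32)*1000),q[:,2].max())
E
```

```text
t 16.65 pos [ 4.155e-01 -4.000e-04  1.673e-01] jaw deg 15.42 zax [ 0.012  0.008 -1.   ] q [-0.19 -0.15  1.92  0.01  1.36 -0.47] F [0.7 0.7 0.3] w 0.505
t 16.7 pos [ 4.155e-01 -4.000e-04  1.673e-01] jaw deg 15.59 zax [ 0.012  0.008 -1.   ] q [-0.19 -0.15  1.92  0.01  1.36 -0.47] F [ 1.1  0.3 -0.8] w 0.473
254 263 179 230 ((415.02337646484375, 0.5765895843505859), (4.996169567108154, 36.600608825683594), 18.325477600097656) 0.09194765997503035
```

View pics/w11.png

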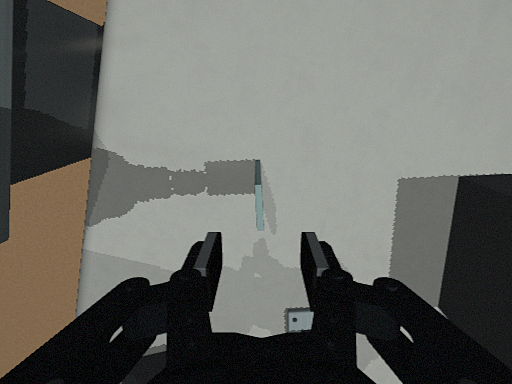

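Call:
step_arm(series=[4,-0.05,0.1,0,2.7,4,0,0,-2,0,4,0,0,-2.5,0,4,0,0,-2,0,4,0,0,0,0])

```text
time: 17.38
position: [0.4151, 0.0006, 0.1013]
tcp_rot: [0.002, 0.577, 0.817, 0.007]
force: [-0.1, 1.0, 0.1]
gripper_width: 0.468
```

```bash
python3 look.py w12
```

```text
t 17.375 pos [0.4151 0.0006 0.1013] jaw deg 19.55 zax [ 0.012  0.009 -1.   ] q [-0.19 -0.08  2.01  0.01  1.21 -0.54] F [-0.1  1.   0.1] w 0.468
```

View pics/w12.png

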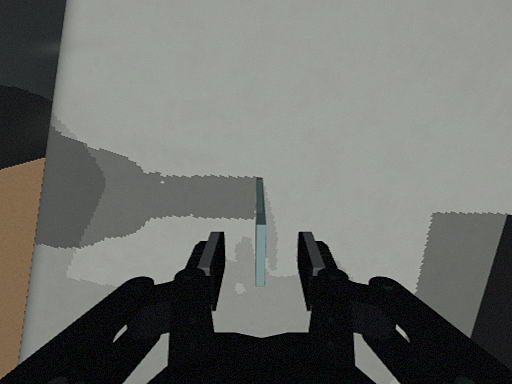

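Call:
step_arm(series=[4,0,0,-1.2,-1,4,0.67,0.22,0,0,4,0.67,0.22,0,0,4,0.67,0.22,0,0])

```text
time: 17.92
position: [0.438, 0.0073, 0.0915]
tcp_rot: [0.005, 0.584, 0.812, 0.008]
force: [0.0, -0.5, 0.6]
gripper_width: 0.471
```

```bash
python3 look.py w13
```

```text
t 17.925 pos [0.438  0.0073 0.0915] jaw deg 18.57 zax [ 0.017  0.008 -1.   ] q [-0.17 -0.03  1.97  0.01  1.18 -0.5 ] F [ 0.  -0.5  0.6] w 0.471
```

View pics/w13.png

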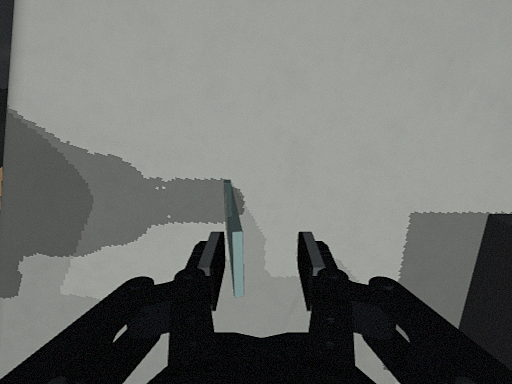

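Call:
step_arm(series=[4,0.5,0.17,0,0,4,0,0,0,0,4,0,0,0,0])

```text
time: 18.35
position: [0.4443, 0.0094, 0.0917]
tcp_rot: [0.005, 0.584, 0.812, 0.008]
force: [0.4, -0.8, -0.0]
gripper_width: 0.468
```

```bash
python3 look.py w14; python3 look.py s14 scene
python3 - <<'E'
from h import *
s=dict(np.load("pics/s14.npz")); crop(s,170,310,130,260,4.2,"pics/s14c.png")
E
```

```text
t 18.35 pos [0.4443 0.0094 0.0917] jaw deg 18.6 zax [ 0.017  0.008 -1.   ] q [-0.16 -0.01  1.96  0.01  1.18 -0.49] F [ 0.4 -0.8 -0. ] w 0.468
t 18.4 pos [0.4444 0.0093 0.0917] jaw deg 18.59 zax [ 0.018  0.008 -1.   ] q [-0.16 -0.01  1.96  0.01  1.18 -0.49] F [-0.1 -0.1 -0.3] w 0.467
```

View pics/w14.png

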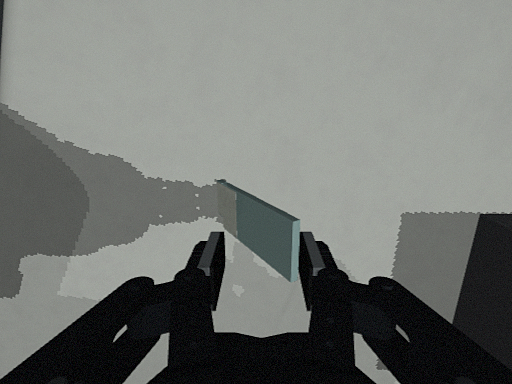

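View pics/s14c.png

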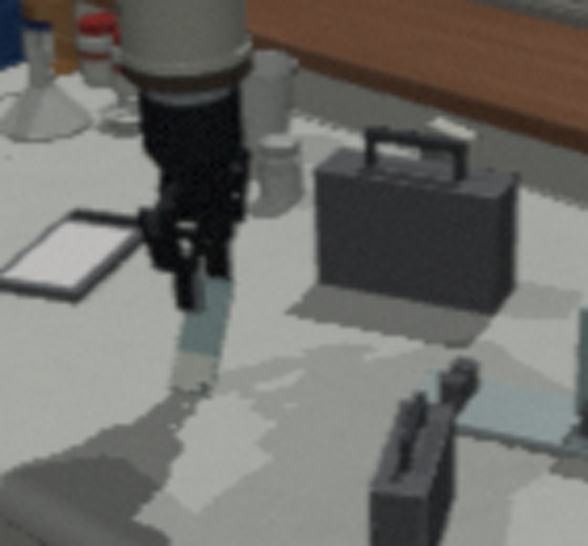

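Call:
step_arm(series=[4,0,0,-1.2,0,4.5,0,0,-1,0,6,0,0,-0.5,0,7,0,0,-0.5,0,8.5,0,0,0,0,8.5,0,0,0,0])

```text
time: 19.2
position: [0.4438, 0.0092, 0.057]
tcp_rot: [0.004, 0.584, 0.812, 0.008]
force: [0.1, 0.1, -0.0]
gripper_width: 0.997
```

```bash
python3 look.py w15; python3 look.py s15 scene
python3 - <<'E'
from h import *
s=dict(np.load("pics/s15.npz")); crop(s,170,310,130,260,4.2,"pics/s15c.png")
E
```

```text
t 19.2 pos [0.4438 0.0092 0.057 ] jaw deg 18.57 zax [ 0.017  0.008 -1.   ] q [-0.16  0.03  2.    0.01  1.1  -0.49] F [ 0.1  0.1 -0. ] w 0.997
t 19.25 pos [0.4438 0.0092 0.057 ] jaw deg 18.57 zax [ 0.017  0.008 -1.   ] q [-0.16  0.03  2.    0.01  1.1  -0.49] F [-1.5 -0.3 -0.7] w 0.995
```

View pics/w15.png

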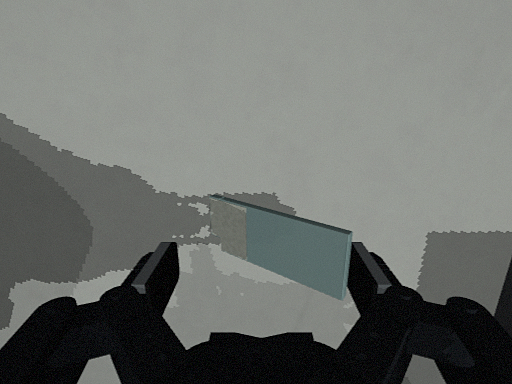

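View pics/s15c.png

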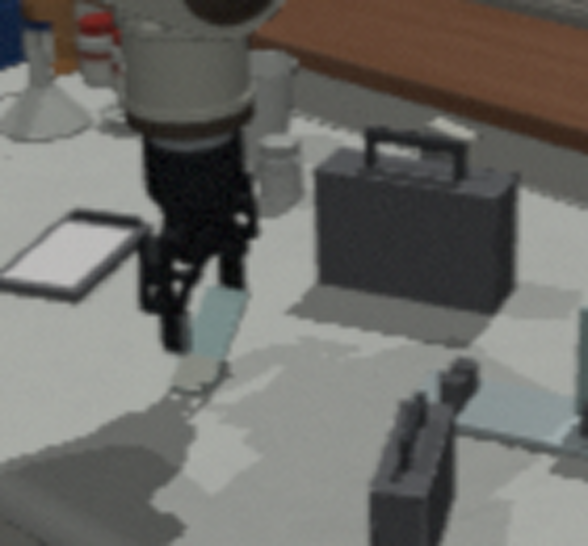

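Call:
step_arm(series=[8.5,0.5,0.17,-0.8,0,8.5,0.4,0.13,-0.8,0,8.5,0.4,0.13,-0.3,0,8.5,0.5,0.17,0,0,8.5,0.6,0.2,0,0,8.5,0,0,0,0])

```text
time: 20.05
position: [0.4699, 0.0179, 0.0367]
tcp_rot: [0.005, 0.584, 0.812, 0.008]
force: [0.4, -0.5, 1.0]
gripper_width: 0.996
```

```bash
python3 look.py w16
```

```text
t 20.05 pos [0.4699 0.0179 0.0367] jaw deg 18.58 zax [ 0.017  0.008 -1.   ] q [-0.13  0.11  1.96  0.01  1.06 -0.46] F [ 0.4 -0.5  1. ] w 0.996
```

View pics/w16.png

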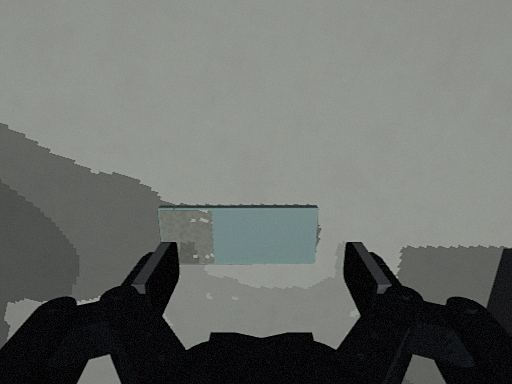

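Call:
step_arm(series=[8.5,0,0,2,0,8.5,0,0,4,0,8.5,0,0,4,0,8.5,0,0,2,-10,8.5,0,0,0,-10,8.5,0,0,0,-10,8.5,0,0,0,-10,8.5,0,0,0,-10])

```text
time: 21.1
position: [0.4679, 0.0176, 0.1618]
tcp_rot: [0.008, 0.879, 0.478, 0.006]
force: [-0.3, -0.4, 0.2]
gripper_width: 0.994
```

Call:
step_arm(series=[8.5,0,0,0,-10,8.5,0,0,0,-10,8.5,0,0,0,-10,8.5,0,0,0,-9,8.5,0,0,0,0])

```text
time: 21.72
position: [0.4671, 0.0175, 0.1624]
tcp_rot: [0.01, 0.989, 0.146, 0.004]
force: [0.4, 0.1, 0.0]
gripper_width: 0.996
```

```bash
python3 look.py w17; python3 look.py t17 top
python3 - <<'E'
from h import *
s=dict(np.load("pics/w17.npz")); crop(s,150,400,60,260,3,"pics/w17c.png")
P=cloud(s)
m=(P[...,2]>.003)&(P[...,2]<.012)&(P[...,0]>.34)&(P[...,0]<.58)&(P[...,1]>-.06)&(P[...,1]<.1)
lab,n=cv2.connectedComponents(m.astype(np.uint8))[1],0
n,l,st,ce=cv2.connectedComponentsWithStats(m.astype(np.uint8))
i=1+np.argmax(st[1:,4]);q=P[l==i];print(st[i],np.median(q[:,2]),cv2.minAreaRect(q[:,:2].astype(np.float32)*1000))
E
```

```text
t 21.725 pos [0.4671 0.0175 0.1624] jaw deg -73.27 zax [ 0.01  -0.019 -1.   ] q [-0.12 -0.03  1.82 -0.02  1.34  1.17] F [0.4 0.1 0. ] w 0.996
t 21.775 pos [0.4671 0.0175 0.1624] jaw deg -73.12 zax [ 0.01  -0.019 -1.   ] q [-0.12 -0.03  1.82 -0.02  1.34  1.16] F [-0.2  0.4 -1.3] w 0.989
[ 237  145   38   86 2981] 0.005272269096777351 ((458.279541015625, 15.6343994140625), (90.0593490600586, 35.9646110534668), 17.93953514099121)
```

View pics/w17.png

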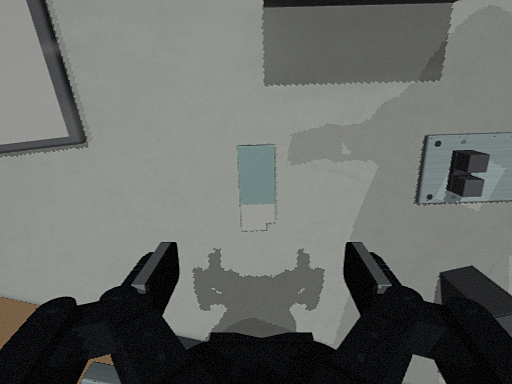

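View pics/t17.png

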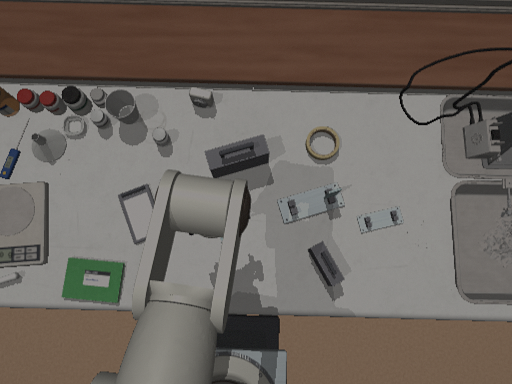

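Call:
step_arm(series=[6,0.8,0.4,0,1,5,0,0,-3,0,4.6,0,0,-3,0,4.6,0,0,-3,0,4.6,0,0,-1,0,4.6,0,0,0,0])

```text
time: 22.58
position: [0.478, 0.0225, 0.0609]
tcp_rot: [0.01, 0.986, 0.164, 0.005]
force: [-0.1, -0.3, 0.3]
gripper_width: 0.54
```

```bash
python3 -c "
import workcell;print(type(workcell.tips_ahead),workcell.tips_ahead)"; python3 look.py w18
```

```text
<class 'float'> 0.025
t 22.575 pos [0.478  0.0225 0.0609] jaw deg -71.16 zax [ 0.014 -0.018 -1.   ] q [-0.1   0.1   1.91 -0.02  1.11  1.15] F [-0.1 -0.3  0.3] w 0.54
```

View pics/w18.png

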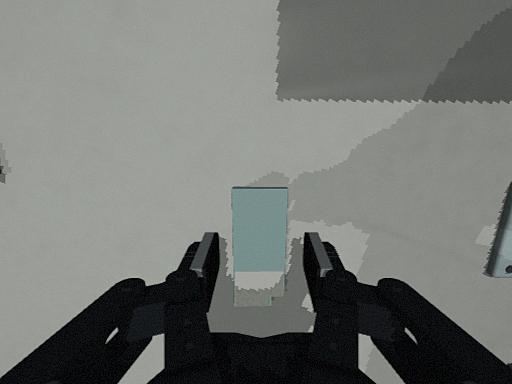

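Call:
step_arm(series=[4.6,-0.1,-0.05,-1.2,-0.9,4.6,0,0,-1,0,4.6,0,0,-0.5,0,4.6,0,0,-0.3,0])

```text
time: 23.12
position: [0.4782, 0.0218, 0.0314]
tcp_rot: [0.011, 0.988, 0.156, 0.007]
force: [0.4, 0.1, 0.1]
gripper_width: 0.541
```

```bash
python3 look.py w19;python3 - <<'E'
from h import *
s=dict(np.load("pics/w19.npz")); crop(s,130,400,150,350,2.9,"pics/w19c.png")
E
```

```text
t 23.125 pos [0.4782 0.0218 0.0314] jaw deg -72.11 zax [ 0.017 -0.019 -1.   ] q [-0.1   0.14  1.94 -0.02  1.04  1.16] F [0.4 0.1 0.1] w 0.541
```

View pics/w19c.png

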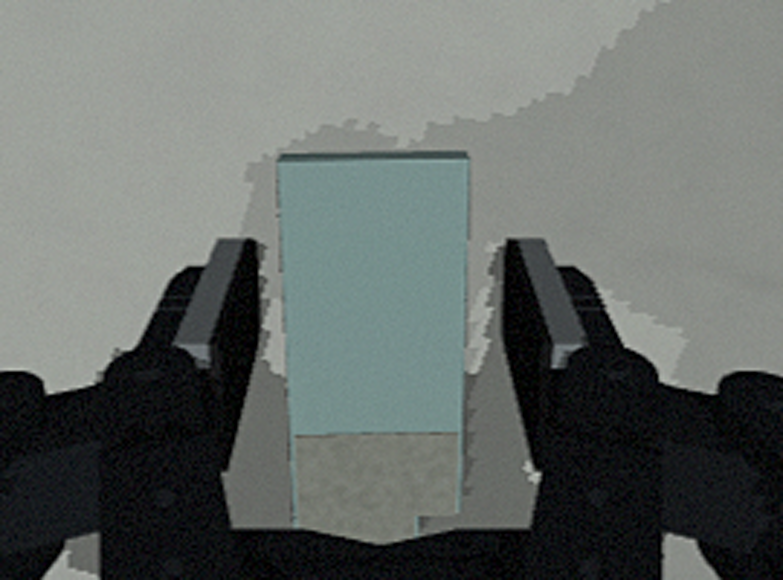

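Call:
step_arm(series=[4.6,0,0,-0.3,0,4.6,0,0,-0.1,0])

```text
time: 23.42
position: [0.4782, 0.0219, 0.0271]
tcp_rot: [0.011, 0.988, 0.156, 0.007]
force: [-0.3, -0.2, 0.4]
gripper_width: 0.537
```

Call:
step_arm(series=[4.6,0,0,-0.2,0,4.6,0,0,0,0])

```text
time: 23.68
position: [0.4783, 0.0219, 0.025]
tcp_rot: [0.011, 0.988, 0.156, 0.007]
force: [0.7, -0.1, 0.0]
gripper_width: 0.538
```

Call:
step_arm(series=[4.2,0,0,-0.15,0,4.2,0,0,0,0])

```text
time: 23.92
position: [0.4785, 0.0218, 0.0238]
tcp_rot: [0.011, 0.988, 0.156, 0.007]
force: [-2.3, -0.0, 2.9]
gripper_width: 0.489
```

Call:
step_arm(series=[4.2,0,0,0.12,0,0,0,0,0,0,0,0,0,0,0,0,0,0,0,0,0,0,0,0,0])

```text
time: 24.55
position: [0.4787, 0.0219, 0.0257]
tcp_rot: [0.011, 0.988, 0.156, 0.008]
force: [-0.8, 0.7, 1.7]
gripper_width: 0.392
```

Call:
step_arm(series=[0,0,0,0.5,0,0,0,0,1,0,0,0,0,2,0,0,0,0,2,0,0,0,0,0,0])

```text
time: 25.18
position: [0.4787, 0.0219, 0.0843]
tcp_rot: [0.011, 0.988, 0.156, 0.008]
force: [0.2, -0.8, -1.1]
gripper_width: 0.388
```

```bash
python3 look.py w20;python3 look.py s20 scene;python3 - <<'E'
from h import *
s=dict(np.load("pics/w20.npz")); crop(s,130,400,150,350,2.9,"pics/w20c.png")
s=dict(np.load("pics/s20.npz")); crop(s,170,310,130,260,4.2,"pics/s20c.png")
E
```

```text
t 25.175 pos [0.4787 0.0219 0.0843] jaw deg -72.1 zax [ 0.019 -0.019 -1.   ] q [-0.1   0.07  1.89 -0.02  1.16  1.16] F [ 0.2 -0.8 -1.1] w 0.388
t 25.225 pos [0.4783 0.0219 0.0834] jaw deg -72.1 zax [ 0.018 -0.019 -1.   ] q [-0.1   0.07  1.89 -0.02  1.16  1.16] F [ 0.4  0.3 -0.8] w 0.386
```

View pics/w20c.png

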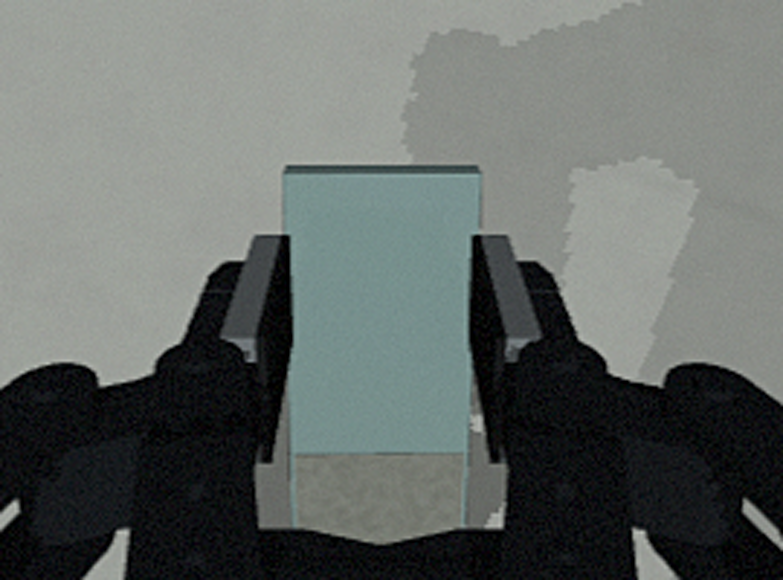

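View pics/s20c.png

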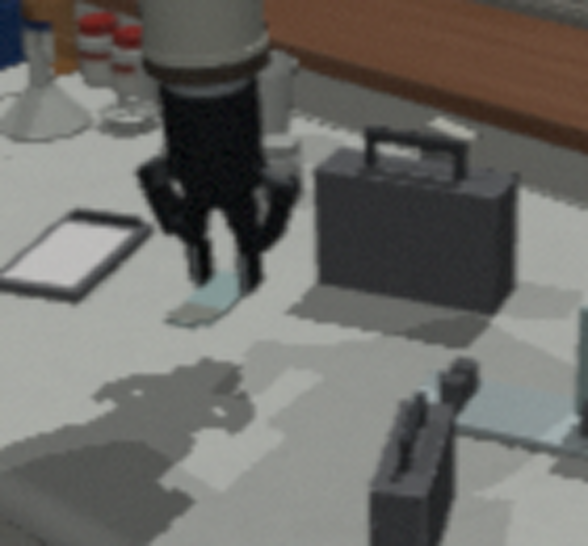

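Call:
step_arm(series=[0,0,0,3,10,0,0,1.5,2,10,0,0,1.5,0,10,0,0,1.5,0,10,0,0,1.5,0,10,0,0,1.5,0,10,0,0,1.5,0,10,0,0,1.5,0,10])

```text
time: 26.28
position: [0.4749, 0.1293, 0.127]
tcp_rot: [0.003, 0.641, 0.768, 0.007]
force: [-0.4, 0.4, -0.3]
gripper_width: 0.392
```

Call:
step_arm(series=[0,0.1,1.5,0,10,0,0.1,1.5,0,10,0,0.1,1.5,0,10,0,0.1,1.5,0,10,0,0.1,1.5,0,10,0,0.1,1.5,0,10,0,0.1,1.3,0,10,0,0.1,1.3,0,10])

```text
time: 27.28
position: [0.48, 0.2486, 0.1186]
tcp_rot: [-0.006, -0.026, 1.0, 0.003]
force: [0.2, -0.1, 0.3]
gripper_width: 0.392
```

```bash
python3 look.py w21
```

```text
t 27.275 pos [0.48   0.2486 0.1186] jaw deg 93.03 zax [-0.013  0.006 -1.   ] q [ 0.33  0.17  1.7   0.01  1.28 -1.3 ] F [ 0.2 -0.1  0.3] w 0.392
```

View pics/w21.png

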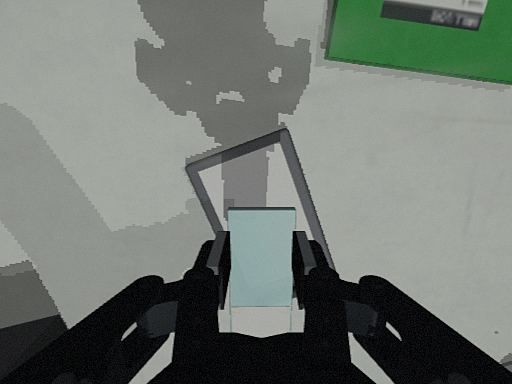

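Run:
```python
from h import *
t=dict(np.load("pics/top0.npz"))
g=cv2.cvtColor(t["frame"],cv2.COLOR_RGB2GRAY)
r=g[180:250,112:172]; print(np.percentile(r,[5,30,50,80]))
for th in(85,95,105):
    m=np.zeros_like(g);m[178:248,112:172]=(r[:0].size==0)and 0
    m[178:248,112:172]=(g[178:248,112:172]<th)*255
    cs,_=cv2.findContours(m,cv2.RETR_EXTERNAL,cv2.CHAIN_APPROX_NONE)
    c=max(cs,key=cv2.contourArea)[:,0].astype(float)
    W=np.array([cw(t,u,v,plane=.008)[:2] for u,v in c])*1000
    print(th,cv2.contourArea(c.astype(np.float32)),cv2.minAreaRect(W.astype(np.float32)))
w=dict(np.load("pics/w21.npz"))
for u,v in((286.5,128),(186.5,167)):print(cw(w,u,v,plane=.01))
# edge: right edge lower (331,262)
print(cw(w,331,262,plane=.01))
```

```text
[ 66. 122. 135. 138.]
85 1662.0 ((504.2686462402344, 252.2659912109375), (153.94668579101562, 91.04559326171875), 23.363615036010742)
95 1684.5 ((504.1889953613281, 251.94947814941406), (154.34173583984375, 91.55659484863281), 23.371749877929688)
105 1720.5 ((505.4391174316406, 252.34547424316406), (156.5583953857422, 92.27415466308594), 22.807106018066406)
[0.42288191 0.26560218 0.01      ]
[0.45781747 0.18722817 0.01      ]
[0.53890379 0.31474928 0.01      ]
```

Call:
step_arm(series=[0,0.35,-0.1,0,10,0,0.35,-0.1,0.3,10,0,0,0,0,0,0,0,0,0,0])

```text
time: 27.82
position: [0.4858, 0.247, 0.1184]
tcp_rot: [-0.009, -0.201, 0.98, 0.002]
force: [-0.4, 0.5, -0.1]
gripper_width: 0.389
```

```bash
python3 look.py w22; python3 look.py s22 scene;python3 look.py t22 top
python3 - <<'E'
from h import *
s=dict(np.load("pics/s22.npz")); crop(s,130,290,130,240,4.2,"pics/s22c.png")
s=dict(np.load("pics/w22.npz"));P=cloud(s)
# slide plane fit from wrist depth
m=(P[...,2]>.08)&(P[...,2]<.12)
v,u=np.nonzero(m); k=(u>232)&(u<292)&(v>212)&(v<300)
q=P[v[k],u[k]]; print(len(q),np.median(q,0))
A=np.c_[q[:,:2],np.ones(len(q))]; print("slopes deg",np.degrees(np.linalg.lstsq(A,q[:,2],rcond=None)[0][:2]))
E
```

```text
t 27.825 pos [0.4858 0.247  0.1184] jaw deg 113.17 zax [-0.019 -0.    -1.   ] q [ 0.33  0.19  1.68  0.01  1.29 -1.65] F [-0.4  0.5 -0.1] w 0.389
t 27.875 pos [0.4858 0.2471 0.1184] jaw deg 113.21 zax [-0.019 -0.    -1.   ] q [ 0.33  0.19  1.68  0.01  1.29 -1.65] F [ 0.3  0.  -1. ] w 0.39
t 27.925 pos [0.4859 0.2471 0.1186] jaw deg 113.27 zax [-0.019 -0.    -1.   ] q [ 0.33  0.19  1.68  0.01  1.29 -1.65] F [ 0.3 -1.  -1. ] w 0.388
5113 [0.49020388 0.24861306 0.09765099]
slopes deg [-0.1682911  -1.08352235]
```

View pics/w22.png

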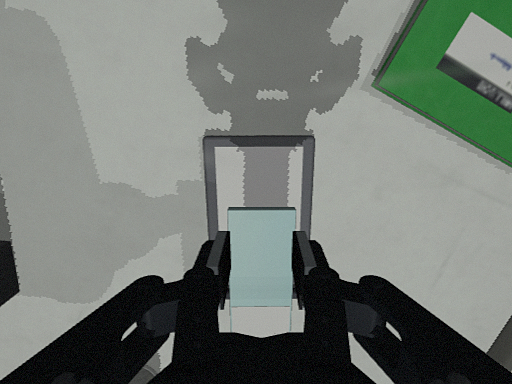

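View pics/s22c.png

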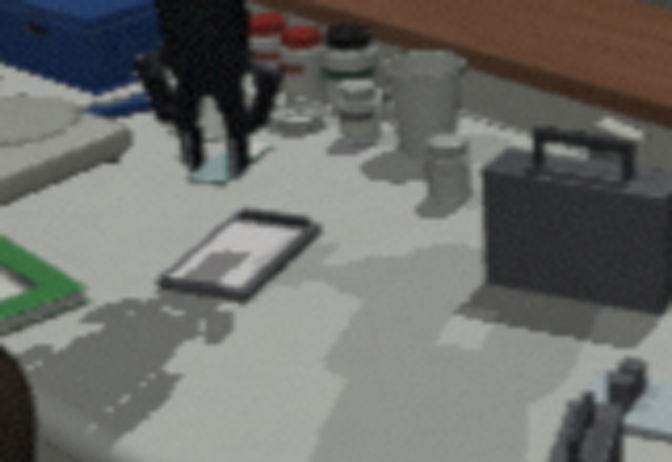

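View pics/t22.png

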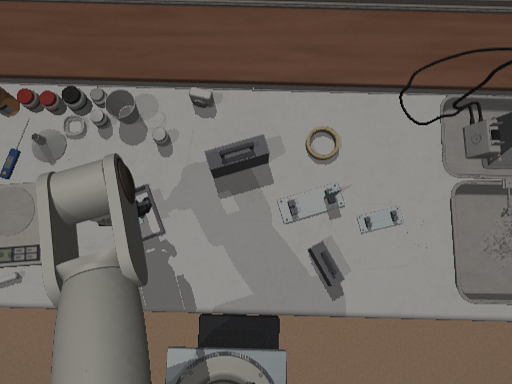

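Call:
step_arm(series=[0,0,0,0.7,0,0,0,0,0,0,0,0,0,0,0,0,0,0,0,0])

```text
time: 28.48
position: [0.486, 0.2472, 0.1265]
tcp_rot: [-0.009, -0.201, 0.98, 0.002]
force: [-0.1, -0.6, 0.2]
gripper_width: 0.388
```

```bash
python3 look.py w23
python3 - <<'E'
from h import *
s=dict(np.load("pics/w23.npz"));P=cloud(s)
q=P[215:300,235:290].reshape(-1,3); print(np.median(q,0))
t=dict(np.load("pics/t22.npz"));T=dict(np.load("pics/top0.npz"))
for n,(a,b,c,d) in dict(tape=(300,345,120,165),jar=(150,172,122,150)).items():
    print(n,np.abs(t["frame"][c:d,a:b].astype(int)-T["frame"][c:d,a:b]).mean())
P=cloud(t);m=(P[...,2]>.085)&(P[...,2]<.115)&(abs(P[...,0]-.57)<.05)&(abs(P[...,1]+.274)<.04)
q=P[m];print("blank",len(q),np.median(q,0))
E
```

```text
t 28.475 pos [0.486  0.2472 0.1265] jaw deg 113.18 zax [-0.018 -0.    -1.   ] q [ 0.33  0.18  1.67  0.01  1.31 -1.65] F [-0.1 -0.6  0.2] w 0.388
[nan nan nan]
tape 6.294320987654321
jar 6.088744588744588
blank 42 [ 0.56798717 -0.27468436  0.10322455]
```

```bash
python3 -c "
from workcell import *
print(job_done()); o=get_obs(); print(o['time'],o['gripper_width'],o['position'])"
```

```text
the job is handed in; nothing more can be done
None
the job is handed in; nothing more can be done
```

The job is handed in at about 28.5 s. The arm is still holding the notched slide over the viewing pad, label face up, with the frosted end towards the bar.

**What I did**
- **Cover:** I lifted it straight up by its handle and set it upright on bare worktop at about (0.665, -0.015). That is more than 0.1 m clear of the stand. Afterwards its top measured 0.109 m, which fits 108 mm.
- **Slide:** The moves could not tilt the tool, so the 45-degree tilts were not possible. I took the slide out by its clear half and stood it on its frosted end on the worktop. I then leaned it onto a finger and let it down until it lay flat, label up. Finally I regripped it about 20 mm into its clear half and carried it to the pad.

**Last checks**
- **Position:** From the tool pose, the slide's centre is at about (0.505, 0.255). The two pad measurements gave (0.504, 0.252) and (0.509, 0.257), so they differ by about 7 mm.
- **Direction:** The slide's long axis is at 23.2°. The pad measured 23.4° and 24°.
- **Height:** Before a last rise of about 8 mm, the slide's top face measured 0.098 m. That puts its underside now about 90 mm above the pad face. A repeat depth check after the rise gave no reading.
- **Level:** It is within about 1° in the depth fit, and the tool tilt is also about 1°.
- **Grip and contact:** The grip was steady and the wrist force close to zero.
- **Other things:** The plain slide still stands in its clip and its top measures 0.103 m. The tape and jar look unmoved in the top view; their pixels differ slightly, which I put down to shadows but did not measure.

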